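# Open the safety-capped fluid bottle in the specimen store

## Robot

A 6-joint arm with a two-finger parallel gripper is mounted at the origin on the work surface. World frame = base frame: x ahead of the robot, y to its left, z up, the work surface at z = 0. Lengths are in mm, angles in rad, forces in N, time in s.
With the tool pointing down it reaches from about 400 to 925 mm from the base axis. Payload 12.5 kg.
Tool frame: the origin (TCP) lies midway between the tips of the shut fingers; the grasp point (between the pads) lies 19 mm behind it; z points along the fingers, y is the line along which they close (so a half turn about z gives the same grasp; the last joint's range is limited). The gripper opens to 95 mm and grips with 3 to 60 N. Pads are 20 mm wide; open, the fingers measure 119 mm over their backs; the gripper's body (75 mm by 180 mm) begins 59 mm behind the grasp point.
Start: joints at [-1.282, 0.491, 1.559, -0, 1.092, -0.106], TCP at [240.414, -576.93, 214.661] pointing down, gripper open.
Joint ranges: [-3.1, 3.1], [-0.84, 2.19], [0.05, 2.79], [-1.13, 4.28], [0.06, 2.93], [-2.69, 2.69]. Speed limits (rad/s): [2.22, 2.22, 2.79, 3.14, 3.14, 3.14].

## Interface

Orientations are given as [roll, pitch, yaw] about the fixed x, y, z axes, in that order (R = Rz(yaw) Ry(pitch) Rx(roll)).
In Python, from cell import * gives the robot as it stands.
- The arm moves only by the tool servo_tool, never from a script. Its argument "moves" is one flat list of numbers, 5 for each row, row after row: the shift along the world's x, y, z as a fraction of full scale, then the turn about the world's z as a fraction of full scale, then the opening, from 0 (shut) to 1 (fully open). A call has 1 to 12 rows; each row is the pose to reach, as a shift and turn from the pose commanded when the call began, turning the shorter way round; what a row does not reach only later rows make up. Full scale, the value 1, is 400 mm for a shift and 180 degrees for a turn. A row lasts 1/12 s, in which the tool goes at most 41.7 mm and 7.16 degrees, less where a joint would pass 70% of its speed; a pose out of reach is approached as far as the arm can. A call with a number of a shift or a turn outside -1 to 1 is refused whole. A call with a gripper value outside its range is refused whole. The fingers move at their own pace and stop on an object; the grip force is fixed at half the most. Time passes only in rows, so rows that repeat a pose let the fingers close. It gives the time, the measured TCP pose, the force, the opening and the grip force at its end, in the units of the state.
- state(): the state, without advancing time (a new reading comes with each control period).
- read_camera(name): name is "scene" or "top" or "wrist"; returns (picture, depth): 480x640x3 uint8, blue, green, red; 480x640 float32, mm along the optical axis (not along the pixel's ray), 0 where there is no reading.
- get_calibration(name): a dict with "K" (3x3 intrinsics, pixels), "k1" (the pictures are not rectified: a ray, as slopes to the right and down, at radius r is drawn at 1 + k1 r^2 times it, then the intrinsics apply), "R" (3x3) and "t" (3): a world point X has camera coordinates R X + t. Camera axes: x right, y down, z forward; pixel columns grow to the right and rows downward; lengths in mm; the calibration is good to about 2 mm. A picture is of the moment at which its call begins: read the wrist's pose just before it. get_calibration takes no time and is no camera call; for the wrist camera it gives the pose at the moment of the call.
- job_done(): hands the job in; it is judged then, once.
The state is a dict: "t": time; "joints": joint angles; "qvel": joint speeds; "tau": joint torques, N m; "eef_pos": TCP position; "tcp_rot": TCP orientation; "ft_force": force on the tool from outside, world axes, zero at the start; "moment": the same for the moment, N m; "opening": opening from 0.0 (shut) to 1.0 (fully open); "grip_force": force on a finger pad.
Only numpy, scipy, OpenCV 4.12 (cv2) and the standard library are available. Lean on these libraries where they do the work, as an engineer would, in place of code of your own. Each camera call takes 0.05 s, during which the arm holds its last target. There are 200 camera calls.

## Task

Open the amber fluid bottle that is clamped in its stand: push its red safety cap down, twist it anticlockwise (seen from above) while it is held down until it comes free, and lift it off. Finish while holding the cap in the gripper, level, straight above the open bottle mouth, with about 5 cm of air between them; do not let go or put it down. Leave the two red-lidded specimen jars and the forceps where they are.

Things in the scene. Friction and masses are not known exactly. Their poses are not given: they have to be found in the camera images.
- stand: Fixed: black base 110 x 110 x 28 mm with an amber round bottle (84 mm diameter) clamped upright on its middle by a steel band. Origin: centre of the base's underside, z up. Bottle shoulder: flat, 66 mm wide, 115 mm above the origin; on it a white neck, 32 mm diameter, with two side lugs (42 mm across) that lock the cap. Jar and tube stand at least 160 mm away, centre to centre.
- mouth (a point): Centre of the bottle's mouth rim, 136 mm above the underside of the stand, on the bottle's axis. A grey sprung sealing plug sticks 7 mm out of it (up to 9 mm when the cap is off).
- cap: Loose red push-and-turn cap, 45 g, a 12-sided cylinder 27 mm high, 52 mm across the flats (flats face every 30 degrees from its own x axis), with a wider rim, 62 mm, round its lowest 6 mm. Origin: centre of its open underside, z up; white pointer lines on top along its x. At the start locked on the bottle: underside 121 mm above the stand's underside, its x axis along the stand's x.
- cap_top (a point): Centre of the cap's flat top, 27 mm above its underside. The locked cap can sink 6 mm. Pushed down at least 4 mm and kept down, it turns anticlockwise (seen from above, positive about z); from 65 to 140 degrees of turn it can be lifted straight off; aim for a quarter turn. Unpressed, teeth block the turning; clockwise a stop blocks it. It must rise 24 mm to clear mouth and plug.
- plug (a joint): Travel in m of the sprung grey plug in the mouth, on which the inside of the cap's top rests: 0 at the start (cap locked, not pressed; spring force 6 N), 0.006 with the cap fully down on the bottle's shoulder (11 N), -0.002 with the cap off.
- jar: Leave alone: clear specimen jar (60 mm diameter) with a red lid on a black base 85 x 85 mm, one loose piece, 129 mm high in all. Origin at the centre of its underside.
- tube: Leave alone: slim clear specimen tube (38 mm diameter) with a red lid on a black base 70 x 70 mm, one loose piece, 144 mm high in all. Origin at the centre of its underside.
- forceps: Leave alone: steel forceps lying flat between the robot and the bottle, 150 mm long along its x axis, 6 mm high. Origin near its middle on the underside.
There are look-alikes about, which are no part of the job. What is meant by the cap is not grey, and is the larger of those in its own colour.

How it is judged (in metres and radians):
On the way, in this order (a step that is already met when the one before it is completed fails the run):
1. the cap is pushed down by the fingers, not yet turned (value of joint plug above 0.003 m and angle between the x axis of cap and the x axis of stand, either way round below 0.6 rad and contact force between the fingers and cap above 0.5 N), for 0.05 s.
2. the cap is turned, still down on the neck, until its lugs come free (angle between the x axis of cap and the x axis of stand, either way round above 1 rad and z of cap in the frame of stand below 0.128 m and horizontal distance between cap and stand below 0.006 m), for 0.05 s.
3. the cap is lifted clear of the neck in the gripper (z of cap in the frame of mouth above 0.012 m and horizontal distance between cap and mouth below 0.06 m and contact force between the fingers and cap above 0.5 N), for 0.1 s.
At the end, for the whole second after the job is handed in: The gripper still holds the cap at rest: its underside 25 to 90 mm above the mouth rim, its axis within 25 mm of the bottle's, tilted under 0.3 rad (17 degrees), gripped by the fingers and touching nothing else; jar and tube upright within 20 mm and the forceps within 30 mm of where they were (z of cap in the frame of mouth between 0.025 and 0.09 m and horizontal distance between cap and mouth below 0.025 m and angle between cap's own z axis and vertical below 0.3 rad and height (world z) of cap_top above 0.18 m and contact force between the fingers and cap above 0.5 N and contact force between cap and stand below 0.1 N and contact force between cap and jar below 0.1 N and contact force between cap and tube below 0.1 N and linear speed of cap below 0.03 m/s and distance of each of jar, tube from where it was at the start of the episode below 0.02 m and distance of forceps from where it was at the start of the episode below 0.03 m and angle between each of jar, tube's own z axis and vertical below 0.15 rad); the arm keeps its last pose, push and grip.
It fails at once if the jar is knocked or moved (distance of jar from where it was at the start of the episode above 0.02 m or angle between jar's own z axis and vertical above 0.15 rad).
It fails at once if the tube is knocked or moved (distance of tube from where it was at the start of the episode above 0.02 m or angle between tube's own z axis and vertical above 0.15 rad).
It fails at once if the forceps are moved (distance of forceps from where it was at the start of the episode above 0.03 m).
It also fails if it takes over 35 s, if anything falls off the work surface, if the arm or the gripper's body presses on something with over 40 N, if the wrist force passes 120 N, or if a joint passes its speed limit or range.

## Working session

There is one attempt and no reset: what is moved stays moved. The work goes in short steps, Python scripts to look and compute and a tool call to move; the robot and the scene stay as the last step left them, time stands still between calls to the robot, and variables do not carry over. Pictures are saved under pics/ and viewed, at most 10 in all, crops included, and the job is handed in when it is done.

Besides the shell and the picture viewer there is one more tool, called after "Call:" by a JSON object that holds its "fn" and its "kwargs". servo_tool: Moves the arm, as the interface text tells. Its arguments: {"type":"object","properties":{"moves":{"type":"array"}},"required":["moves"]}

```bash
ls; mkdir -p pics
python3 - <<'E'
from cell import *
import cv2,numpy as np
for n in("scene","top"):
    p,d=read_camera(n); cv2.imwrite(f"pics/{n}1.png",p); np.save(f"pics/{n}1.npy",d)
    c=get_calibration(n); print(n,c)
s=state(); print(s)
E
```

```text
pics
scene {'K': array([[546.59103276,   0.        , 318.639103  ],
       [  0.        , 546.59103276, 243.80197354],
       [  0.        ,   0.        ,   1.        ]]), 'k1': -0.09839630967956503, 'R': array([[ 0.0319497 ,  0.99948456, -0.00313482],
       [ 0.74549565, -0.02591953, -0.66600632],
       [-0.66574428,  0.01894171, -0.74593951]]), 't': array([ -10.39701478, -332.39326239, 1297.1786388 ])}
top {'K': array([[470.93391358,   0.        , 325.61183746],
       [  0.        , 470.93391358, 242.51372386],
       [  0.        ,   0.        ,   1.        ]]), 'k1': -0.10549944781686874, 'R': array([[ 0.00997228, -0.99983445, -0.01521934],
       [-0.99877576, -0.00922194, -0.04859977],
       [ 0.04845137,  0.01568536, -0.99870238]]), 't': array([ -3.27911137, 532.44971899, 854.56785626])}
{'t': 0.1, 'joints': array([-1.28160628e+00,  4.91457598e-01,  1.55938385e+00,  1.90534752e-06,
        1.09171428e+00, -1.05587871e-01]), 'qvel': array([-9.78008064e-05, -2.14317302e-03, -2.16760351e-04, -5.03598091e-05,
       -7.50268289e-05, -4.81914001e-05]), 'tau': array([ 3.36436475e-03, -6.13624978e+01, -2.58604789e+01,  6.94118324e-02,
        4.70501091e-02, -2.89121431e-05]), 'eef_pos': array([ 240.34316832, -576.7052522 ,  214.14769001]), 'tcp_rot': array([-3.14063512e+00, -1.03180916e-04,  3.94776994e-01]), 'ft_force': array([ 0.35987312, -0.71616978, -0.19323518]), 'moment': array([ 0.00069433,  0.01590808, -0.00526462]), 'grip_force': 0.0, 'opening': 1.0007199326717222}
```

View pics/scene1.png

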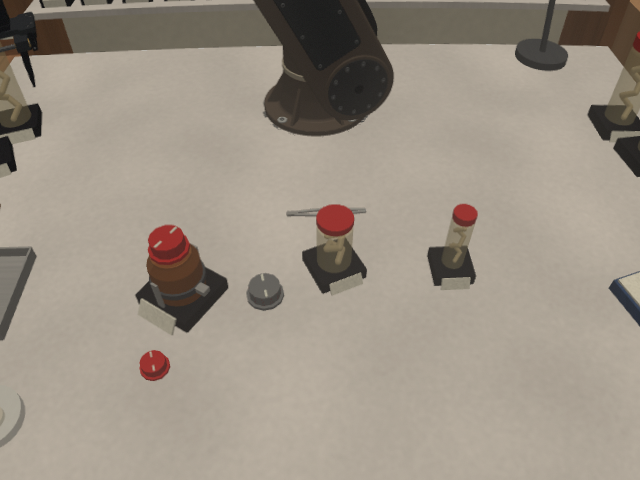

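View pics/top1.png

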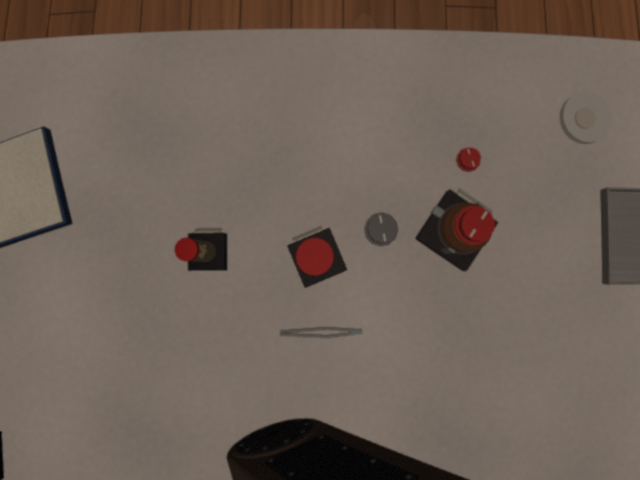

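Cap candidates, by scene pixel:
- (169,243): red cap on the amber bottle
- (154,365): small loose red cap
- (265,291): grey cap
- (335,219): jar lid
- (464,214): tube lid

I choose the one on the bottle, at (169,243) in scene and (476,225) in top. It is the larger red cap, with white pointer lines. Next is a close crop to check it.

```bash
cat > h.py <<'E'
from cell import *
import cv2,numpy as np
def ray(c,u,v):
    x=cv2.undistortPoints(np.array([[[u,v]]],float),c["K"],np.array([c["k1"],0,0,0.]))[0,0]
    return np.array([x[0],x[1],1])
def atdepth(c,u,v,d): return c["R"].T@(ray(c,u,v)*d-c["t"])
def atz(c,u,v,z):
    o=-c["R"].T@c["t"]; w=c["R"].T@ray(c,u,v); return o+w*(z-o[2])/w[2]
def crop(p,u,v,h,s,f): cv2.imwrite(f,cv2.resize(p[v-h:v+h,u-h:u+h],None,fx=s,fy=s,interpolation=cv2.INTER_CUBIC))
E
python3 - <<'E'
from h import *
a=cv2.imread("pics/scene1.png");b=cv2.imread("pics/top1.png")
crop(b,462,225,50,5.9,"pics/a.png");crop(a,175,265,50,5.9,"pics/b.png")
x=cv2.imread("pics/a.png");y=cv2.imread("pics/b.png");h=min(len(x),len(y));m=np.hstack([x[:h,:395],y[:h,:395]]) if 0 else np.hstack([cv2.resize(x,(400,400)),cv2.resize(y,(400,400))])
cv2.imwrite("pics/crops1.png",m)
for n,uv in(("top",[(476,225),(315,257),(187,249)]),("scene",[(169,238),(335,217),(464,212)])):
    c=get_calibration(n);d=np.load(f"pics/{n}1.npy")
    for u,v in uv: print(n,u,v,atdepth(c,u,v,d[v,u]).round(1), atz(c,u,v,148).round(1))
E
```

```text
top 476 225 [ 555.7 -236.2  146.7] [ 555.6 -235.8  148. ]
top 315 257 [503.6  16.7 128.5] [503.2  16.  148. ]
top 187 249 [513.9 220.  141.6] [513.7 218.  148. ]
scene 169 238 [ 558.2 -230.8  147.8] [ 558.4 -230.7  148. ]
scene 335 217 [504.7  20.6 128.8] [523.6  19.3 148. ]
scene 464 212 [515.2 222.5 143.9] [519.3 220.8 148. ]
```

View pics/crops1.png

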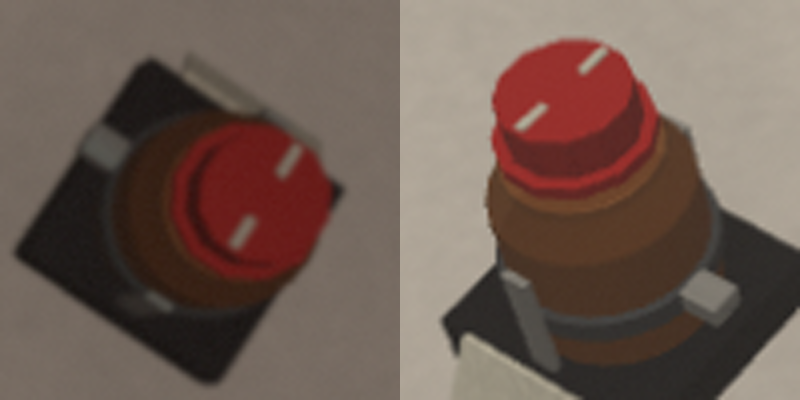

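The crop shows a large 12-sided red cap with a rim on the amber bottle. The pointer marks are at (289,161) and (242,233) in the left crop, and (593,60) and (531,117) in the right.

Run:
```python
from h import *
for n,P in(("top",[(484.2,215.2),(472.5,233.2)]),("scene",[(173.2,230),(157.8,244.2)])):
    c=get_calibration(n);a,b=[atz(c,*p,148)[:2] for p in P]
    d=a-b;print(n,(a+b)/2,np.hypot(*d),np.degrees(np.arctan2(d[1],d[0])))
# base corners, top: crop px (150,58),(343,188),(212,384),(15,252)
c=get_calibration("top");Q=np.array([atz(c,412+u/4,175+v/4,28)[:2] for u,v in [(150,58),(343,188),(212,384),(15,252)]])
print(Q,Q.mean(0)); e=[Q[(i+1)%4]-Q[i] for i in range(4)];print([np.degrees(np.arctan2(k[1],k[0]))%90 for k in e],[np.hypot(*k) for k in e])
```

```text
top [ 556.89391208 -239.5648844 ] 34.25157400801503 -33.56032125956885
scene [ 556.25773906 -236.2093975 ] 33.929774812201984 146.0901154968135
[[ 630.87695196 -224.01385437]
 [ 572.2309085  -313.17461945]
 [ 482.31919495 -251.82858694]
 [ 541.42489795 -161.7208659 ]] [ 556.71298834 -237.68448167]
[np.float64(56.66483396549087), np.float64(55.69459913228647), np.float64(56.73733118114544), np.float64(55.147260150926016)] [np.float64(106.71925994553771), np.float64(108.846001028656), np.float64(107.76309904927594), np.float64(109.00498328058812)]
```

Call:
{"fn": "servo_tool", "kwargs": {"moves": [0.07,0.07,0.09,0,1,0.15,0.16,0.09,0,1,0.23,0.25,0.09,0.02,1,0.31,0.33,0.09,0.02,1,0.39,0.42,0.09,0.02,1,0.46,0.5,0.09,0.02,1,0.53,0.57,0.09,0.02,1,0.6,0.64,0.09,0.02,1,0.66,0.71,0.09,0.02,1,0.72,0.77,0.09,0.02,1,0.77,0.82,0.09,0.02,1,0.791,0.847,0.09,0.02,1]}}

```text
t: 1.1
eef_pos: [559.4, -234.6, 250.3]
tcp_rot: [-3.141, -0.001, 0.46]
ft_force: [-0.1, 0.2, -0.4]
opening: 1.0
grip_force: 0.0
```

Run:
```python
from h import *
s=state();c=get_calibration("wrist");p,d=read_camera("wrist")
cv2.imwrite("pics/w1.png",p);np.save("pics/w1.npy",d);np.savez("pics/w1c.npz",**c)
print(s["t"],s["joints"],s["eef_pos"],s["tcp_rot"],s["ft_force"])
```

```text
1.1 [-5.06216726e-01  4.31831774e-01  1.56039158e+00  7.48511356e-04
  1.14944485e+00  6.04060068e-01] [ 559.40509933 -234.57307692  250.31226157] [-3.14114244e+00 -5.19184355e-04  4.60213254e-01] [-0.10524538  0.21567217 -0.35570037]
```

View pics/w1.png

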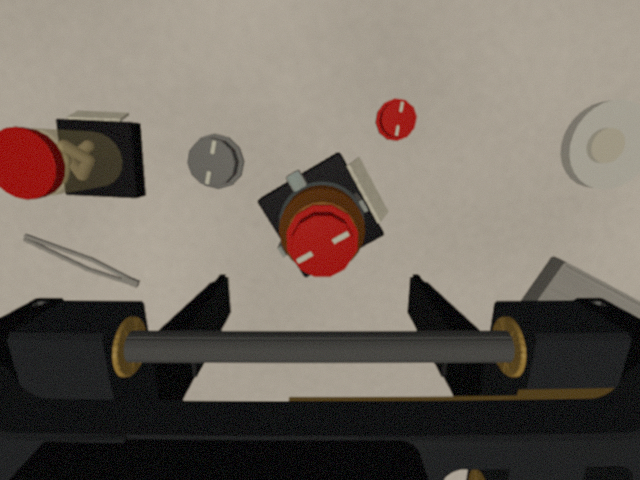

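The wrist view shows the cap at about (322,240), with marks at (341,238) and (305,257). The grey cap, small red cap and jar lie clear of it.

Run:
```python
from h import *
c=dict(np.load("pics/w1c.npz"));p=cv2.imread("pics/w1.png");d=np.load("pics/w1.npy")
a,b=[atz(c,*q,148)[:2] for q in [(341,237.5),(304.5,257)]]
k=a-b;print((a+b)/2,np.hypot(*k),np.degrees(np.arctan2(k[1],k[0])))
# top-face pts by depth
v,u=np.mgrid[190:290,270:380];v=v.ravel();u=u.ravel()
W=np.array([atdepth(c,x,y,d[y,x]) for x,y in zip(u,v) if d[y,x]>0])
t=W[W[:,2]>144]; print(len(t),t.mean(0),cv2.minEnclosingCircle(t[:,:2].astype(np.float32)),np.median(t[:,2]))
s=state();print(s["t"],s["eef_pos"],s["tcp_rot"],s["qvel"])
```

```text
[ 557.40166516 -239.69623381] 34.115143842853165 -34.48899273523714
3136 [ 558.11602271 -238.61865547  147.89176564] ((557.2587890625, -238.79806518554688), 26.902387619018555) 147.9111858370918
1.15 [ 559.71342887 -233.77398673  250.15319907] [-3.14072018e+00 -5.46799954e-04  4.61398085e-01] [-0.07037275 -0.01445264  0.03170117 -0.01265077 -0.01211435 -0.08134512]
```

Call:
{"fn": "servo_tool", "kwargs": {"moves": [0.001,-0.002,-0.04,0,1,0.001,-0.002,-0.09,0,1,0.001,-0.002,-0.14,0,1,0.001,-0.002,-0.18,0,1,0.001,-0.002,-0.21,0,1,0.001,-0.002,-0.225,0,1,0.001,-0.002,-0.225,0,1,0.001,-0.002,-0.225,0,1,0.001,-0.002,-0.225,0,1]}}

```text
t: 1.9
eef_pos: [557.4, -239.2, 161.5]
tcp_rot: [3.141, -0.001, 0.458]
ft_force: [0.2, -0.1, 0.6]
opening: 1.002
grip_force: 0.0
```

Call:
{"fn": "servo_tool", "kwargs": {"moves": [0,0,-0.03,0,1,0,0,-0.06,0,1,0,0,-0.08,0,1,0,0,-0.08,0,0.7,0,0,-0.08,0,0.6,0,0,-0.08,0,0,0,0,-0.08,0,0,0,0,-0.08,0,0,0,0,-0.08,0,0,0,0,-0.08,0,0,0,0,-0.08,0,0,0,0,-0.08,0,0]}}

```text
t: 2.9
eef_pos: [557.2, -238.9, 128.8]
tcp_rot: [3.141, -0.0, 0.458]
ft_force: [-0.9, 1.4, 1.7]
opening: 0.541
grip_force: 30.0
```

Call:
{"fn": "servo_tool", "kwargs": {"moves": [0,0,-0.004,0,0,0,0,-0.008,0,0,0,0,-0.012,0,0,0,0,-0.014,0,0,0,0,-0.016,0,0,0,0,-0.016,0,0,0,0,-0.016,0,0]}}

```text
t: 3.48
eef_pos: [557.3, -238.9, 123.1]
tcp_rot: [3.141, -0.0, 0.458]
ft_force: [-3.7, 2.6, 9.7]
opening: 0.546
grip_force: 30.0
```

Call:
{"fn": "servo_tool", "kwargs": {"moves": [0,0,-0.003,0,0,0,0,-0.004,0,0,0,0,-0.004,0,0,0,0,-0.004,0,0]}}

```text
t: 3.82
eef_pos: [557.3, -238.9, 122.5]
tcp_rot: [3.14, -0.001, 0.458]
ft_force: [-6.0, 3.8, 19.2]
opening: 0.544
grip_force: 30.0
```

Call:
{"fn": "servo_tool", "kwargs": {"moves": [0,0,0,0.015,0,0,0,0,0.04,0,0,0,0,0.065,0,0,0,0,0.09,0,0,0,0,0.115,0,0,0,0,0.14,0,0,0,0,0.165,0,0,0,0,0.19,0,0,0,0,0.215,0,0,0,0,0.24,0,0,0,0,0.25,0,0,0,0,0.25,0]}}

```text
t: 4.82
eef_pos: [558.5, -239.4, 122.6]
tcp_rot: [3.137, 0.001, 1.245]
ft_force: [1.5, 1.1, 16.0]
opening: 0.544
grip_force: 30.0
```

Run:
```python
from h import *
s=state();p,d=read_camera("scene");crop(p,175,255,50,5,"pics/s2.png")
print(s["moment"],s["ft_force"],s["eef_pos"],s["tcp_rot"],s["joints"])
```

```text
[ 0.36051683 -0.10077317  0.05405272] [ 1.49299524  1.09942536 15.98816047] [ 558.53581386 -239.41003437  122.6017727 ] [3.13716937e+00 5.27617790e-04 1.24524922e+00] [-5.13746018e-01  5.67704035e-01  1.70047873e+00  4.04960763e-04
  8.68966035e-01 -1.88460838e-01]
```

View pics/s2.png

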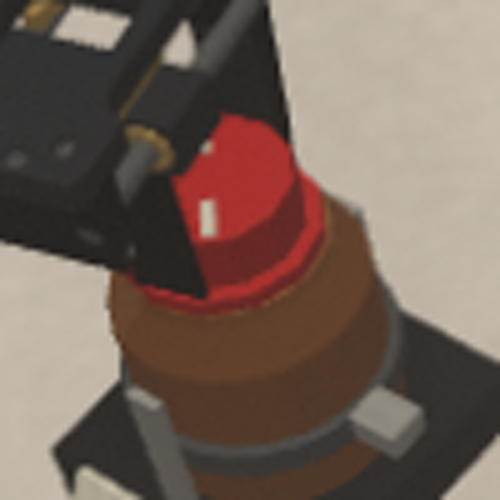

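The cap is turning with the gripper. The pointer marks at (208,217) and (205,148) are now almost upright in the picture, about 45° round, and the cap is still down. I'll continue the turn.

Call:
{"fn": "servo_tool", "kwargs": {"moves": [0,0,0,0.015,0,0,0,0,0.04,0,0,0,0,0.065,0,0,0,0,0.09,0,0,0,0,0.115,0,0,0,0,0.14,0,0,0,0,0.165,0,0,0,0,0.19,0,0,0,0,0.215,0,0,0,0,0.24,0,0,0,0,0.25,0,0,0,0,0.25,0]}}

```text
t: 5.87
eef_pos: [558.4, -239.4, 122.6]
tcp_rot: [3.139, 0.003, 2.031]
ft_force: [0.8, 1.9, 15.6]
opening: 0.544
grip_force: 30.0
```

Run:
```python
from h import *
s=state();p,d=read_camera("scene");crop(p,175,255,50,5,"pics/s3.png")
print(s["moment"],s["ft_force"],s["eef_pos"],s["tcp_rot"],s["joints"])
```

```text
[ 0.32347191 -0.03186661  0.07758358] [ 0.76635664  1.87820581 15.61308265] [ 558.44270164 -239.43491682  122.58107441] [3.13897797 0.00334654 2.03067247] [-5.13844843e-01  5.67706289e-01  1.70054518e+00  3.67650115e-04
  8.69103652e-01 -9.73962085e-01]
```

View pics/s3.png

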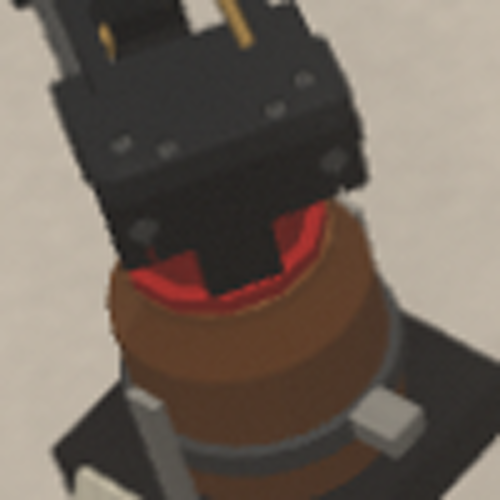

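The cap top is hidden by the gripper. The finger sits square on a flat and the cap is still seated, so it has turned about 90° with the tool. Now I lift.

Call:
{"fn": "servo_tool", "kwargs": {"moves": [0,0,0.008,0,0,0,0,0.018,0,0,0,0,0.033,0,0,0,0,0.053,0,0,0,0,0.078,0,0,0,0,0.103,0,0,0,0,0.128,0,0,0,0,0.15,0,0,0,0,0.168,0,0,0,0,0.178,0,0,0,0,0.178,0,0,0,0,0.178,0,0]}}

```text
t: 6.92
eef_pos: [557.1, -238.9, 191.8]
tcp_rot: [3.142, -0.0, 2.028]
ft_force: [0.2, -0.6, 0.7]
opening: 0.547
grip_force: 30.0
```

Run:
```python
from h import *
s=state();p,d=read_camera("scene");crop(p,175,240,75,4,"pics/s4.png")
print(s["ft_force"],s["eef_pos"],s["tcp_rot"],s["grip_force"],s["opening"],abs(s["qvel"]).max())
```

```text
[ 0.15224414 -0.5918963   0.70998851] [ 557.1084608  -238.89036821  191.81562846] [ 3.14156908e+00 -6.06107957e-05  2.02838914e+00] 29.999991268850863 0.5473639223108048 0.011346052315481275
```

View pics/s4.png

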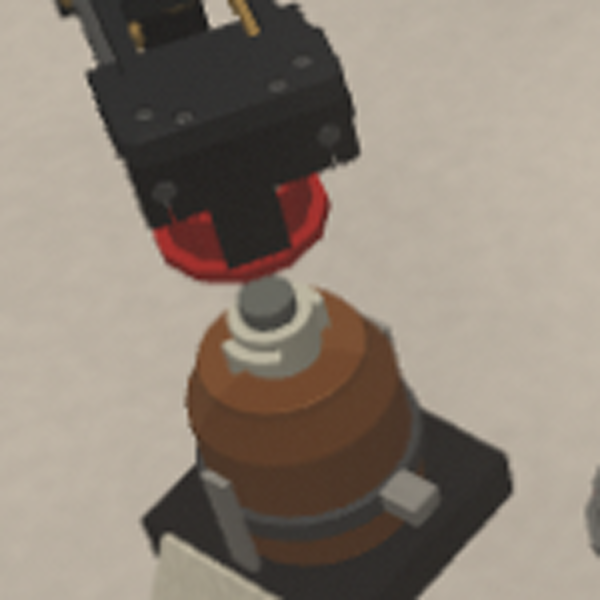

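The cap is level in the gripper at (240,230), about 5 cm above the open white neck and grey plug at (268,305). It is at rest and touching nothing else, so I hand in.

```bash
python3 -c "
from cell import *
print(job_done())"
```

```text
the job is handed in; nothing more can be done
None
```

The cap was pushed down, turned a quarter turn anticlockwise and lifted off; I handed in with it held level about 5 cm above the open mouth, but the hand-in gave no verdict.

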